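# Index the rotary table so the bearing comes to the sensor

## Robot

A 6-joint arm with a two-finger parallel gripper is mounted at the origin on a cart in front of the work surface, level with it; the furniture and walls round the work are solid. World frame = base frame: x ahead of the robot, y to its left, z up, the work surface at z = 0. Lengths are in m, angles in rad, forces in N, time in s.
With the tool pointing down it reaches from about 0.375 to 0.975 m from the base axis. Payload 3.8 kg.
Tool frame: the origin (TCP) lies midway between the tips of the shut fingers; the grasp point (between the pads) lies 19 mm behind it; z points along the fingers, y is the line along which they close (so a half turn about z gives the same grasp; the last joint's range is limited). The gripper opens to 85 mm and grips with 20 to 120 N. Pads are 22 mm wide; open, the fingers measure 114 mm over their backs; the gripper's body (76 mm by 85 mm) begins 54 mm behind the grasp point. The pads swing forward as they close: fully open they stand 13 mm farther back than shut.
Start: joints at [1.086, 0.264, 1.604, -0, 1.274, -0.037], TCP at [0.292, 0.608, 0.231] pointing down, gripper open.
Joint ranges: [-2.63, 2.63], [-0.94, 2.18], [0.31, 2.57], [-1.31, 4.45], [0, 2.66], [-2.55, 2.55]. Speed limits (rad/s): [2.57, 2.57, 3.14, 3.14, 3.14, 3.14].

## Interface

Orientations are given as a rotation vector (axis times angle).
In Python, from workcell import bot gives the robot as it stands.
- The arm moves only by the tool jog_arm, never from a script. Its argument "motion" is a list of rows, each a list of 5 numbers: the opening, from -1 (shut) to 1 (fully open), then the shift along the tool's x, y, z in mm, then the turn about the tool's z in degrees. In form: [[claw, x, y, z, twist], ...]. A call has 1 to 10 rows; each row shifts and turns the commanded pose from where the row before left it, along the tool's axes as they then stand; what a row does not reach is not made up. A row lasts 1/12 s, in which the tool goes at most 41.7 mm and 7.16 degrees, less where a joint would pass 70% of its speed; a pose out of reach is approached as far as the arm can. A call with a gripper value outside its range is refused whole. The fingers move at their own pace and stop on an object; "force" is the grip in N (left out, the last holds). Time passes only in rows, so rows that do not move let the fingers close. It gives the time, the measured TCP pose, the force, the opening and the grip force at its end, in the units of the state.
- bot.read_state(): the state, without advancing time (a new reading comes with each control period).
- bot.read_camera(name): name is "scene" or "top" or "wrist"; returns (picture, depth): 420x560x3 uint8, red, green, blue; 420x560 float32, m along the optical axis (not along the pixel's ray), 0 where there is no reading.
- bot.get_calibration(name): a dict with "vfov" (degrees; the focal length in pixels is half the picture's height over the tangent of half this angle, whatever the lens; pixels are square), "cx", "cy" (the principal point, pixels), "rvec" (rotation vector, rad) and "tvec" (3), from world to camera coordinates, as OpenCV has them; the wrist camera has in their place "tool_from_camera" (4x4, takes a point from camera to tool coordinates, whose origin is the TCP and whose axes are the flange's). Camera axes: x right, y down, z forward; pixel columns grow to the right and rows downward; lengths in m; the calibration is good to about 2 mm. A picture is of the moment at which its call begins: read the wrist's pose just before it. get_calibration takes no time and is no camera call.
- bot.finish_job(): hands the job in; it is judged then, once.
The state is a dict: "time": time; "q": joint angles; "joint_vel": joint speeds; "joint_torque": joint torques, N m; "tool_pos": TCP position; "tcp_rot": TCP orientation; "wrist_force": force on the tool from outside, world axes, zero at the start; "torque": the same for the moment, N m; "width": opening from 0.0 (shut) to 1.0 (fully open); "grip_force": force on a finger pad.
Only numpy, scipy, OpenCV 4.12 (cv2) and the standard library are available. Lean on these libraries where they do the work, as an engineer would, in place of code of your own. Each camera call takes 0.05 s, during which the arm holds its last target. There are 200 camera calls.

## Task

Bring the bearing on the small rotary table round to the fixed sensor: press the spring plunger on the table's arm right in with the fingertips, swing the table by it to the next hole, the way that carries the bearing to the sensor, and let the plunger spring back out so that the table is locked there. Do not touch or lift the bearing and the two sleeves on the table, and leave the other things on the bench alone.

Things in the scene. Friction and masses are not known exactly. Their poses are not given: they have to be found in the camera images.
- index_base: Fixed grey column stand, foot 104 mm across. Origin on the worktop, on the vertical turning axis. Its x axis points from there to the sensor (away from the robot, yaw varies); z up. On the column lies a fixed steel index plate, 166 mm across, 72 to 78 mm above the worktop, with a notch ('hole') in its edge every 60 degrees, one on the base's -x side.
- table (a joint): Angle in rad of the turning disc about +z through index_base: positive is anticlockwise from above. It starts near 0, locked in the notch on the base's -x side; the next holes are at +1.047 and -1.047, stops at +-1.3. In a hole it has play of about 0.05 rad either way. Unlocked it turns very easily (0.05 N m) and stays where it is left.
- plunger (a joint): How far the plunger is pushed in (straight down), m: 0 is out, 0.010 the bottom stop. Spring 3.2 N at first, 7.2 N at the bottom. Below 0.004 its lug in the notch locks the table; pressed 0.006 or more the table is free. Let go between notches it stays in by about 0.0045, its lug rubbing under the index plate, and springs out by itself when the table comes to a notch.
- plunger_top (a point): Centre of the flat top of the black round plunger head (34 mm across, 10 mm thick), 89 mm from the turning axis, 122 mm above the worktop when out. It moves with table and plunger. Nothing is above it. Fingertips that press on it carry it along by friction as they follow a circle of 89 mm radius round the base axis.
- axis_top (a point): Point on the turning axis, 104 mm above the worktop, at the top of the disc's hub. The aluminium disc is 148 mm across, its top 94 mm above the worktop. An arm on it, 32 mm wide, reaches out to 107 mm from the axis, away from the sensor at angle 0, and carries the plunger.
- station (a point): The place in front of the sensor, 48 mm from the turning axis on the base's +x side, 6 mm above the disc: where the centre of the bearing must come. The sensor is a steel barrel 13 mm across with a black nose, on an aluminium post 116 mm high behind the disc.
- bearing_center (a point): Centre of the sealed ball bearing, 42 mm across, 12 mm high, lying loose in a nest of two pins and the hub on the disc, 48 mm from the axis. It starts one hole (60 degrees) from the sensor, on one side or the other.
- sleeve_a_center (a point): Centre of a plain steel sleeve, 43 mm across, 42 mm high, loose in the nest on the sensor's other side.
- sleeve_b_center (a point): Centre of a second such sleeve, loose in the nest that starts in front of the sensor.
- tub: Bystander: grease tub, 68 mm across, 52 mm high, origin under its centre.
- gauge: Bystander: plug gauge lying down, 18 x 94 x 16 mm, origin under its centre.
- bits: Bystander: black bit block with six bits, 28 x 90 x 39 mm, origin under its centre.
- brass_bush: Bystander: flanged bush, 38 mm across, 34 mm high, origin under its centre.
There are look-alikes about, which are no part of the job. There is more than one size of the part that bears bearing_center; the job needs the larger.

How it is judged:
By the outcome, as a careful person would: the job done as asked, in the order asked, and still so for the second after the job is handed in, with the robot touching nothing.
It also fails if it takes over 38 s, if anything falls off the work surface, if the arm or the gripper's body presses on something with over 40 N, if the wrist force passes 120 N, or if a joint passes its speed limit or range.

## Working session

There is one attempt and no reset: what is moved stays moved. The work goes in short steps, Python scripts to look and compute and a tool call to move; the robot and the scene stay as the last step left them, time stands still between calls to the robot, and variables do not carry over. Pictures are saved under pics/ and viewed, at most 10 in all, crops included, and the job is handed in when it is done.

Besides the shell and the picture viewer there is one more tool, called after ">>>" as name([rows], argument=value, ...), one row to a line, values as JSON. jog_arm: Moves the arm, as the interface text tells. Its arguments: {"type":"object","properties":{"motion":{"type":"array"},"force":{"type":"number"}},"required":["motion"]}

```bash
mkdir -p pics
cat > h.py <<'E'
import numpy as np, cv2
from workcell import bot
def K(c):
    f=210/np.tan(np.radians(c['vfov'])/2); return f,c['cx'],c['cy']
def cast(name,uv,z,c=None):
    "pixel ray onto plane of height z"
    c=bot.get_calibration(name); f,cx,cy=K(c)
    if 'rvec' in c:
        R=cv2.Rodrigues(np.array(c['rvec'],float))[0]; o=-R.T@np.array(c['tvec']).ravel(); A=R.T
    else:
        s=bot.read_state(); T=np.array(c['tool_from_camera']); Rt=cv2.Rodrigues(np.array(s['tcp_rot'],float))[0]
        A=Rt@T[:3,:3]; o=Rt@T[:3,3]+np.array(s['tool_pos'])
    d=A@np.array([(uv[0]-cx)/f,(uv[1]-cy)/f,1.]); return o+d*(z-o[2])/d[2]
def save(im,n): cv2.imwrite('pics/'+n,cv2.cvtColor(im,cv2.COLOR_RGB2BGR))
E
python3 - <<'E'
from h import *
for n in('top','scene'):
    im,d=bot.read_camera(n); save(im,n+'.png'); np.save(n+'.npy',d); print(bot.get_calibration(n))
print(bot.read_state())
E
```

```text
{'vfov': 52.71204778564555, 'cx': 272.47944508917647, 'cy': 212.18420337733457, 'rvec': array([ 2.17548332, -2.22808106,  0.08330497]), 'tvec': array([-0.03210952,  0.51914065,  0.9029119 ])}
{'vfov': 42.08498196712041, 'cx': 275.52757753802695, 'cy': 210.97171456424758, 'rvec': array([ 0.79799616, -2.33776672,  1.33629165]), 'tvec': array([0.37505999, 0.24294073, 0.75989557])}
{'time': 0.1, 'q': array([ 1.08608565e+00,  2.64723239e-01,  1.60524960e+00, -5.49741696e-06,
        1.27370331e+00, -3.69407795e-02]), 'joint_vel': array([-5.92235002e-05, -1.84027372e-03, -2.35414588e-03,  4.52804544e-04,
        2.92767319e-03,  1.81374459e-03]), 'joint_torque': array([ 4.46339427e-04, -5.16705465e+01, -3.68589556e+01, -7.67627557e-05,
        6.19161496e-03, -2.45178239e-05]), 'tool_pos': array([0.29196251, 0.60785067, 0.23004935]), 'tcp_rot': array([-0.69737314, -3.06266573,  0.00316365]), 'wrist_force': array([ 0.04785538, -0.39377814, -0.25722071]), 'torque': array([-0.01816669, -0.05190617,  0.03917725]), 'grip_force': 0.0, 'width': 0.9971332053401265}
```

View pics/top.png

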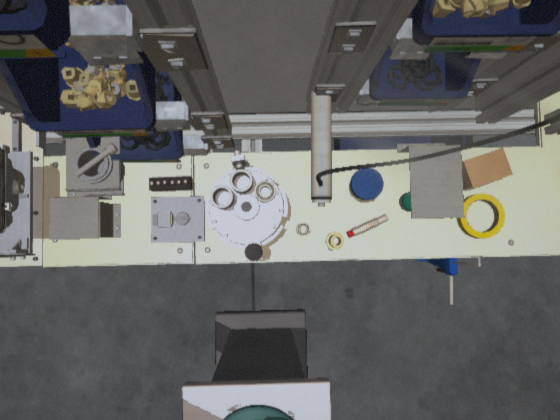

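View pics/scene.png

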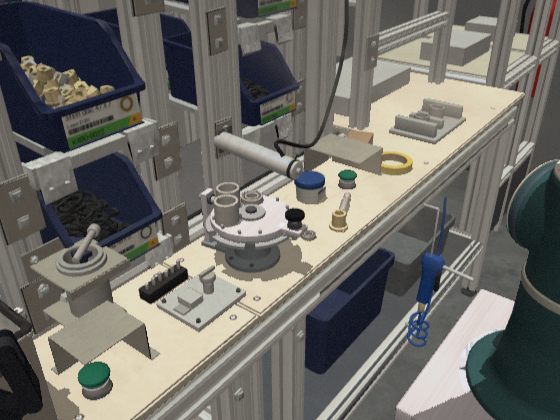

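Top view: the table hub is at about (246,207), the black plunger head at (254,253) and the sensor at (239,160). The sleeves look to be at (223,197) and (243,182), and the bearing at (265,191). The small ring on the bench at (303,229) is a look-alike. I'll confirm this in an enlarged crop.

Run:
```python
from h import *
a=cv2.imread('pics/top.png')[145:270,190:350]; b=cv2.imread('pics/scene.png')[135:285,190:350]
cv2.imwrite('pics/crop.png',np.hstack([cv2.resize(a,None,fx=3,fy=3,interpolation=2)[:375],cv2.resize(b,(320,300),interpolation=2)[np.r_[0:300,[299]*75]]]))
d=np.load('top.npy')
im=cv2.imread('pics/top.png'); g=im.max(2)
m=np.zeros_like(g); m[238:268,238:272]=(g[238:268,238:272]<70)*255
n,l,st,ce=cv2.connectedComponentsWithStats(m); i=1+st[1:,4].argmax(); print(st[i],ce[i])
P=cast('top',ce[i],.122); print('plunger',P)
for n,uv,z in(('hub',(246,207),.104),('bearing',(265,191),.106),('sa',(223,197),.136),('sb',(243,182),.136),('sensor',(239,160),.116),('barend',(320,195),.25)):
    print(n,cast('top',uv,z),d[uv[1],uv[0]])
c=bot.get_calibration('top');R=cv2.Rodrigues(c['rvec'])[0];o=-R.T@c['tvec'];print('cam',o)
f,cx,cy=K(c)
for uv in((320,195),(320,150),(320,110)):
    z=d[uv[1],uv[0]];print(uv,o+R.T@(z*np.array([(uv[0]-cx)/f,(uv[1]-cy)/f,1])))
```

```text
[251 245  11  15  99] [256.57575758 251.82828283]
plunger [ 0.43742174 -0.01030216  0.122     ]
hub [0.52456561 0.0087632  0.104     ] 0.82540417
bearing [ 0.55492188 -0.02908632  0.106     ] 0.8418859
sa [0.54215667 0.05018776 0.136     ] 0.8396614
sb [0.56967678 0.01206715 0.136     ] 0.8439249
sensor [0.61530482 0.01989646 0.116     ] 0.81954885
barend [ 0.53101468 -0.11737978  0.25      ] 0.79424846
cam [ 0.4665706  -0.02635534  0.93134592]
(320, 195) [ 0.54123178 -0.13181098  0.14197807]
(320, 150) [ 0.62545505 -0.13381746  0.14647151]
(320, 110) [ 0.69994949 -0.1354046   0.15188126]
```

View pics/crop.png

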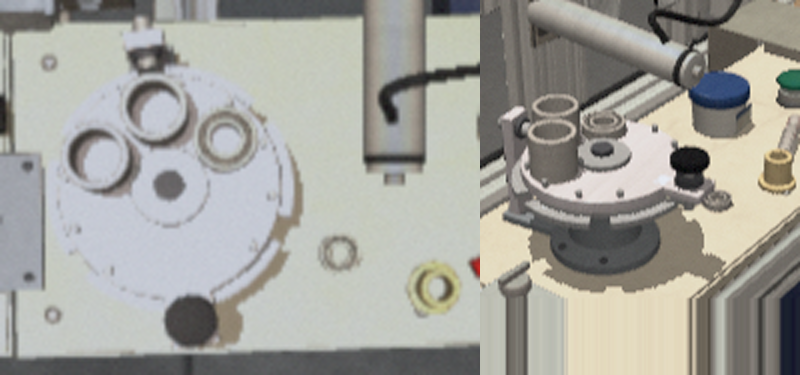

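The crop confirms it. The bearing is the thick-walled ring in its nest on the disc at (265,191), on the sensor's right. The ring at (303,229) is small and lies on the bench. The sleeves are at (223,197) and (242,182). So the table has to turn anticlockwise (+), which takes the plunger towards -y. A cylindrical tool hangs at y≈-0.13 with its end at x≈0.53 and its top at about 0.15.

Run:
```python
from h import *
for s,pts in(('top',[((253.3,252),.122),((246.7,206.7),.104)]),('scene',[((295,213),.122),((252,210),.104)])):
    p,h=[cast(s,*x) for x in pts]; v=p-h; print(s,p,h,np.hypot(*v[:2])*1000,np.degrees(np.arctan2(v[1],v[0])))
s=bot.read_state(); R=cv2.Rodrigues(s['tcp_rot'])[0]; print(R.round(4))
```

```text
top [ 0.43725267 -0.00407243  0.122     ] [0.52512161 0.00738438 0.104     ] 88.61269024815687 -172.5713857088325
scene [ 0.43536912 -0.00398835  0.122     ] [0.52109297 0.00928711 0.104     ] 86.74569329529987 -171.19692340788953
[[-9.014e-01  4.330e-01 -1.000e-03]
 [ 4.330e-01  9.014e-01 -1.800e-03]
 [ 1.000e-04 -2.100e-03 -1.000e+00]]
```

>>> jog_arm([
  [-1, 0, 0, 0, -6.4],
  [-1, 0, 0, 0, -6.4],
  [-1, 0, 0, 0, -6.4],
  [-1, 0, 0, 0, -6.5],
])

```text
time: 0.43
tool_pos: [0.2921, 0.608, 0.2305]
tcp_rot: [0.01, -3.141, 0.002]
wrist_force: [0.0, -0.1, 0.0]
width: 0.454
grip_force: 0.0
```

>>> jog_arm([
  [-1, -5, -34, 0, 0],
  [-1, -5, -34, 0, 0],
  [-1, -8, -34, 0, 0],
  [-1, -8, -34, 0, 0],
  [-1, -8, -34, 0, 0],
  [-1, -8, -34, 0, 0],
  [-1, -8, -34, 0, 0],
  [-1, -8, -34, 0, 0],
  [-1, -8, -34, 0, 0],
  [-1, -8, -34, 0, 0],
])

```text
time: 1.27
tool_pos: [0.3662, 0.2667, 0.2309]
tcp_rot: [0.002, -3.141, 0.001]
wrist_force: [0.4, -0.9, 0.2]
width: 0.0
grip_force: 0.0
```

>>> jog_arm([
  [-1, -8, -34, 0, 0],
  [-1, -8, -34, 0, 0],
  [-1, -8, -34, 0, 0],
  [-1, -8, -34, 0, 0],
  [-1, -8, -34, 0, 0],
  [-1, -8, -34, 0, 0],
  [-1, -8, -34, 0, 0],
  [-1, -8, -34, 0, 0],
  [-1, 0, 0, 0, 0],
  [-1, 0, 0, 0, 0],
])

```text
time: 2.1
tool_pos: [0.4306, -0.0049, 0.2309]
tcp_rot: [-0.006, -3.141, -0.0]
wrist_force: [-0.3, 1.0, 0.3]
width: -0.003
grip_force: 0.0
```

Run:
```python
from h import *
s=bot.read_state(); c=bot.get_calibration('wrist'); print(s['tool_pos'],s['tcp_rot'],s['q'],c['tool_from_camera'])
im,d=bot.read_camera('wrist'); save(im,'w1.png')
f,cx,cy=K(c);T=np.array(c['tool_from_camera']);R=cv2.Rodrigues(s['tcp_rot'])[0]
for P in((.437,-.004,.122),(.525,.0074,.104)):
    p=T[:3,:3].T@(R.T@(np.array(P)-s['tool_pos'])-T[:3,3]); print(P,p[:2]/p[2]*f+[cx,cy])
```

```text
[ 0.43056915 -0.00494688  0.23090821] [-5.74669690e-03 -3.14072006e+00 -4.43500269e-04] [-6.95280062e-02 -2.14099250e-01  2.09386485e+00  2.34125700e-04
  1.26271148e+00 -1.63673595e+00] [[-5.09727317e-04 -9.56096613e-01 -2.93051201e-01  7.57951238e-02]
 [ 9.99999825e-01 -5.75659954e-04  1.38744711e-04 -8.99853276e-04]
 [-3.01351189e-04 -2.93051079e-01  9.56096739e-01 -1.43207342e-01]
 [ 0.00000000e+00  0.00000000e+00  0.00000000e+00  1.00000000e+00]]
(0.437, -0.004, 0.122) [282.69521517 220.95278821]
(0.525, 0.0074, 0.104) [295.13426137 305.66275941]
```

View pics/w1.png

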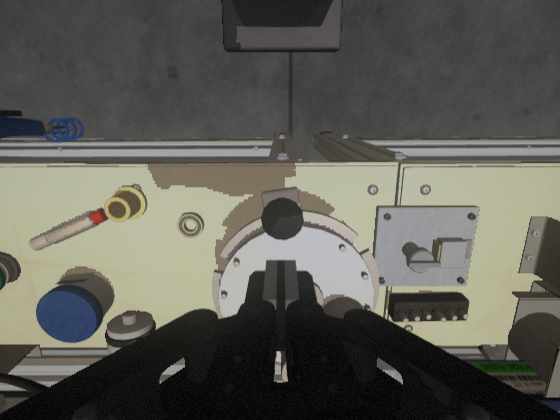

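The plunger head shows at (282,218) in the wrist view, against a prediction of (283,221), so they agree to about 3 mm. Next I'll descend and press.

>>> jog_arm([
  [-1, -5, 1, 25, 0],
  [-1, 0, 0, 25, 0],
  [-1, 0, 0, 25, 0],
  [-1, 0, 0, 20, 0],
  [-1, 0, 0, 9, 0],
  [-1, 0, 0, 3, 0],
  [-1, 0, 0, 3, 0],
  [-1, 0, 0, 3, 0],
  [-1, 0, 0, 3, 0],
  [-1, 0, 0, 2, 0],
])

```text
time: 2.98
tool_pos: [0.4365, -0.0023, 0.1144]
tcp_rot: [-0.002, 3.14, -0.0]
wrist_force: [-3.7, 1.1, 5.9]
width: -0.002
grip_force: 2.9
```

>>> jog_arm([
  [-1, 0, 0, 1, 0],
  [-1, 0, 0, 0, 0],
  [-1, 0, 0, 0, 0],
])

```text
time: 3.23
tool_pos: [0.4365, -0.0025, 0.1135]
tcp_rot: [-0.001, 3.14, -0.0]
wrist_force: [-4.4, 0.6, 4.7]
width: 0.0
grip_force: 3.0
```

>>> jog_arm([
  [-1, 0, 0, 2, 0],
  [-1, 0, 0, 2, 0],
  [-1, 0, 0, 0, 0],
  [-1, 0, 0, 0, 0],
])

```text
time: 3.57
tool_pos: [0.4367, -0.0029, 0.1118]
tcp_rot: [-0.001, 3.14, -0.001]
wrist_force: [-10.0, -1.1, 22.0]
width: -0.004
grip_force: 10.8
```

At the bottom stop with about 22 N. Now I'll swing +60° on the 88.5 mm circle about (0.5245, 0.0074).

>>> jog_arm([
  [-1, -0.5, -3, 0, 0],
  [-1, -0.5, -3.1, 0, 0],
  [-1, -0.6, -3, 0, 0],
  [-1, -0.7, -3, 0, 0],
  [-1, -0.9, -3, 0, 0],
  [-1, -0.9, -2.9, 0, 0],
  [-1, -1.1, -2.9, 0, 0],
  [-1, -1.1, -2.9, 0, 0],
  [-1, -1.3, -2.8, 0, 0],
  [-1, -1.3, -2.8, 0, 0],
])

```text
time: 4.4
tool_pos: [0.4486, -0.0324, 0.1118]
tcp_rot: [-0.001, 3.133, -0.001]
wrist_force: [0.6, 0.9, 11.3]
width: -0.001
grip_force: 5.7
```

>>> jog_arm([
  [-1, -1.1, -2.9, 0.5, 0],
  [-1, -1.1, -2.9, 0, 0],
  [-1, -1.3, -2.8, 0, 0],
  [-1, -1.3, -2.8, 0, 0],
  [-1, -1.5, -2.7, 0, 0],
  [-1, -1.5, -2.7, 0, 0],
  [-1, -1.7, -2.6, 0, 0],
  [-1, -1.7, -2.6, 0, 0],
  [-1, -1.9, -2.4, 0, 0],
  [-1, -1.9, -2.4, 0, 0],
])

```text
time: 5.23
tool_pos: [0.4648, -0.0588, 0.1118]
tcp_rot: [0.0, 3.131, -0.0]
wrist_force: [2.1, 3.5, 10.2]
width: 0.001
grip_force: 5.4
```

Run:
```python
from h import *
im,_=bot.read_camera('top'); im2,_=bot.read_camera('scene')
save(np.hstack([cv2.resize(im[145:270,190:320],(390,375),interpolation=2),cv2.resize(im2[160:285,190:320],(390,375),interpolation=2)]),'mid.png')
s=bot.read_state();v=s['tool_pos'][:2]-[.5245,.0074];print(s['tool_pos'],np.hypot(*v),np.degrees(np.arctan2(-v[1],-v[0]))+180)
```

```text
[ 0.46517719 -0.05918193  0.11182474] 0.08917594422281859 228.29977488415972
```

View pics/mid.png

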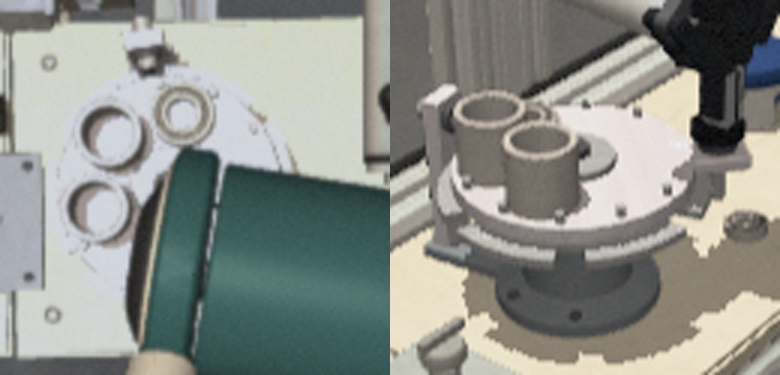

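The table follows: in the top crop the bearing has moved round to (184,115), with the sensor nose at (148,65), and the fingers are still on the head. About 18.7° remains.

>>> jog_arm([
  [-1, -2.2, -1.9, 0, 0],
  [-1, -2.2, -1.9, 0, 0],
  [-1, -2.3, -1.8, 0, 0],
  [-1, -2.3, -1.7, 0, 0],
  [-1, -2.4, -1.6, 0, 0],
  [-1, -2.5, -1.5, 0, 0],
  [-1, -2.5, -1.4, 0, 0],
  [-1, -2.6, -1.3, 0, 0],
  [-1, -2.6, -1.2, 0, 0],
  [-1, 0, 0, 0, 0],
])

```text
time: 6.17
tool_pos: [0.486, -0.0741, 0.1118]
tcp_rot: [-0.001, 3.132, -0.003]
wrist_force: [-0.7, -1.0, 12.2]
width: -0.001
grip_force: 6.4
```

Run:
```python
from h import *
s=bot.read_state();v=s['tool_pos'][:2]-[.5245,.0074];print(s['tool_pos'],np.hypot(*v),np.degrees(np.arctan2(-v[1],-v[0]))+180)
im,_=bot.read_camera('top'); save(cv2.resize(im[145:270,190:320],(780,750)[:2],interpolation=2)[:600],'end.png')
```

```text
[ 0.48597257 -0.07410011  0.11181778] 0.09014782485504909 244.69856186818035
```

View pics/end.png

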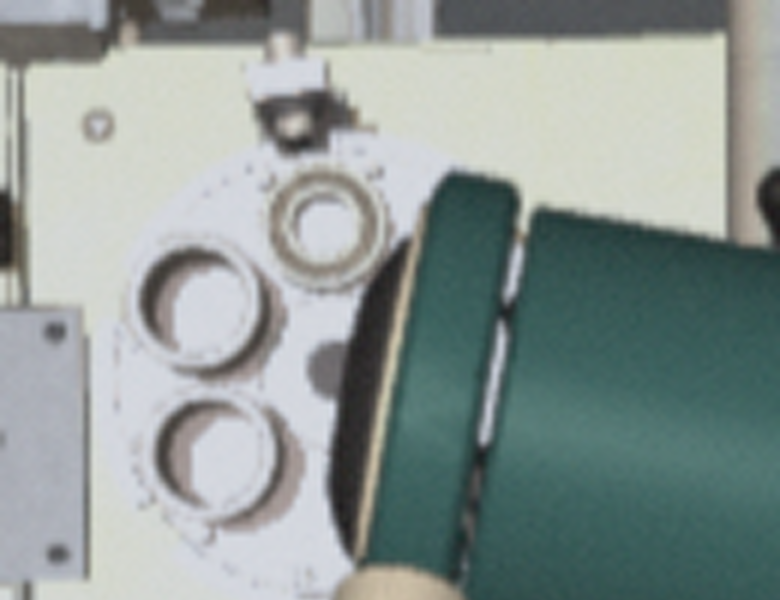

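Run:
```python
from h import *
h=cast('top',(246.7,206.7),.104)
for uv in((265,191),(244.7,182.8)):
    v=cast('top',uv,.106)-h; print(np.hypot(*v[:2]),np.degrees(np.arctan2(v[1],v[0])))
v=cast('top',(239,165),.112)-h;print('sensor',np.degrees(np.arctan2(v[1],v[0])))
```

```text
0.047097431538286556 -50.74768626173496
0.0468839835643286 3.477110846660063
sensor 9.06170450090339
```

The table has turned about 54–55° so far, so it needs roughly 5° more.

>>> jog_arm([
  [-1, -2.2, -1, 0, 0],
  [-1, -2.2, -1, 0, 0],
  [-1, -2.2, -0.9, 0, 0],
  [-1, 0, 0, 0, 0],
  [-1, 0, 0, 0, 0],
  [-1, 0, 0, -2, 0],
  [-1, 0, 0, -1, 0],
  [-1, 0, 0, 0, 0],
  [-1, 0, 0, 0, 0],
])

```text
time: 6.97
tool_pos: [0.4913, -0.0764, 0.1135]
tcp_rot: [-0.0, 3.134, -0.002]
wrist_force: [0.1, 1.2, 6.3]
width: -0.001
grip_force: 3.0
```

>>> jog_arm([
  [-1, 0, 0, -1, 0],
  [-1, 0, 0, -1, 0],
  [-1, 0, 0, -1, 0],
  [-1, 0, 0, -1, 0],
  [-1, 0, 0, -1, 0],
  [-1, 0, 0, 0, 0],
  [-1, 0, 0, 0, 0],
])

```text
time: 7.55
tool_pos: [0.4889, -0.0757, 0.1165]
tcp_rot: [-0.001, 3.139, 0.0]
wrist_force: [1.5, 2.9, 3.5]
width: 0.001
grip_force: 2.4
```

>>> jog_arm([
  [-1, 0, 0, -1, 0],
  [-1, 0, 0, -1, 0],
  [-1, 0, 0, 0, 0],
  [-1, 0, 0, 0, 0],
])

```text
time: 7.88
tool_pos: [0.4879, -0.0757, 0.1177]
tcp_rot: [0.001, -3.142, -0.0]
wrist_force: [1.8, 3.1, 3.8]
width: -0.004
grip_force: 2.1
```

>>> jog_arm([
  [-1, 0, 0, -1, 0],
  [-1, 0, 0, -1, 0],
  [-1, 0, 0, 0, 0],
  [-1, 0, 0, 0, 0],
])

```text
time: 8.22
tool_pos: [0.4875, -0.0758, 0.1196]
tcp_rot: [0.001, -3.141, -0.0]
wrist_force: [1.2, 2.6, 3.8]
width: -0.0
grip_force: 1.8
```

At z = 0.1196 there is still spring contact, so the plunger has risen past 4 mm into the notch. I'll retreat and check.

>>> jog_arm([
  [-1, 0, 0, -1, 0],
  [-1, 0, 0, -1, 0],
  [-1, 0, 0, -3, 0],
  [-1, 0, 0, -10, 0],
  [-1, 0, 0, -30, 0],
  [-1, 0, 0, -35, 0],
  [-1, 20, 0, -35, 0],
  [-1, 30, 0, 0, 0],
  [-1, 30, 0, 0, 0],
  [-1, 0, 0, 0, 0],
])

```text
time: 9.05
tool_pos: [0.4032, -0.0759, 0.235]
tcp_rot: [0.0, -3.138, 0.001]
wrist_force: [0.0, 0.8, -0.3]
width: -0.001
grip_force: 0.0
```

Run:
```python
from h import *
s=bot.read_state(); print(s['tool_pos'],s['wrist_force'])
im,_=bot.read_camera('top'); im2,_=bot.read_camera('scene')
save(np.hstack([cv2.resize(im[145:270,190:320],(390,375),interpolation=2),cv2.resize(im2[160:285,190:320],(390,375),interpolation=2)]),'fin.png')
```

```text
[ 0.40322838 -0.07585798  0.23499169] [ 0.01476287  0.77942231 -0.25980409]
```

View pics/fin.png

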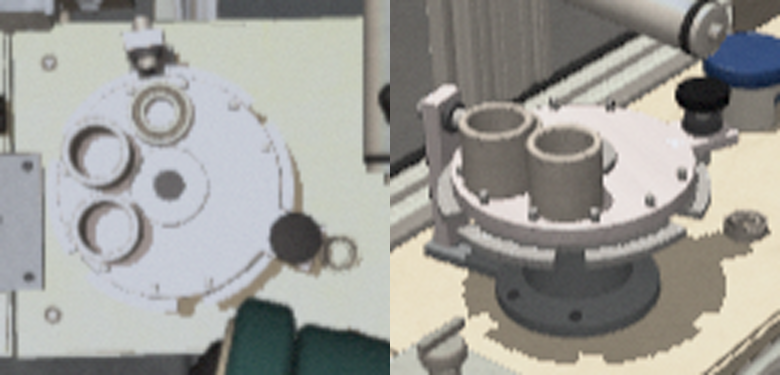

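Run:
```python
from h import *
h=cast('top',(246.7,206.7),.104)
for uv,z in(((253.3,252),.122),((288.7,224.3),.122),((244,182.7),.106)):
    v=cast('top',uv,z)-h; print(np.hypot(*v[:2]),np.degrees(np.arctan2(v[1],v[0]))%360)
# two-view height of head centre: start vs end, minimise mismatch
for a,b in(((253.3,252),(295,213)),((288.7,224.3),(294,191))):
    print([(z,round(1e3*np.linalg.norm(cast('top',a,z)-cast('scene',b,z)),1)) for z in(.112,.116,.118,.12,.122,.124)])
```

```text
0.08861269024815686 187.4286142911675
0.08825162947817865 245.32997296569874
0.04721231958814858 5.11214645439939
[(0.112, np.float64(16.3)), (0.116, np.float64(9.4)), (0.118, np.float64(6.0)), (0.12, np.float64(2.7)), (0.122, np.float64(1.9)), (0.124, np.float64(4.9))]
[(0.112, np.float64(10.8)), (0.116, np.float64(3.6)), (0.118, np.float64(0.1)), (0.12, np.float64(3.7)), (0.122, np.float64(7.3)), (0.124, np.float64(10.9))]
```

The eyeballed head height is ambiguous, so I'll compare the depth readings on the head before and after.

Run:
```python
from h import *
c=bot.get_calibration('top');R=cv2.Rodrigues(c['rvec'])[0];o=-R.T@c['tvec'];f,cx,cy=K(c)
def hz(d,u,v):
    z=[]
    for y in range(v-2,v+3):
        for x in range(u-2,u+3):
            if d[y,x]>0: z.append((o+R.T@(d[y,x]*np.array([(x-cx)/f,(y-cy)/f,1])))[2])
    return np.median(z),np.std(z)
d0=np.load('top.npy'); D=[bot.read_camera('top')[1] for _ in range(3)]; d1=np.median(D,0)
print('head',hz(d0,253,252),hz(d1,289,224)); print('hub',hz(d0,247,207),hz(d1,247,207)); print('disc',hz(d0,235,225),hz(d1,235,225))
```

```text
head (np.float64(0.12161857080389615), np.float64(0.0016337199866749302)) (np.float64(0.12166827825314375), np.float64(0.0010761438653665173))
hub (np.float64(0.10557320513690582), np.float64(0.0014883403756417906)) (np.float64(0.10583359335200992), np.float64(0.0009116663594961267))
disc (np.float64(0.09379887284311372), np.float64(0.00110609220437377)) (np.float64(0.12857651135511006), np.float64(0.017438164708106763))
```

The head is back at 121.7 mm, the same as at the start, so the plunger is fully out and the table is locked about 60° on. Handing in.

```bash
python3 -c "
from workcell import bot
print(bot.finish_job())"
```

```text
the job is handed in; nothing more can be done
None
```

The table is swung one hole anticlockwise and the bearing is at the sensor. The plunger has sprung fully out (head back at its starting height), so the table is locked, and the job is handed in at about 9 s.

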